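# Slide the specimen tray under the height sensor

## Robot

A 6-joint arm with a two-finger parallel gripper is mounted at the origin on the work surface. World frame = base frame: x ahead of the robot, y to its left, z up, the work surface at z = 0. Lengths are in m, angles in degrees, forces in N, time in s.
With the tool pointing down it reaches from about 0.4 to 0.825 m from the base axis. Payload 7 kg.
Tool frame: the origin (TCP) lies at the very end of the fingers, on their centre line; the grasp point (between the pads) lies 19 mm behind it; x points along the fingers, z is the direction in which the jaws open and shut, and the axes are right-handed (so a half turn about x gives the same grasp; the last joint's range is limited). The gripper opens to 88 mm and grips with 3 to 60 N. Pads are 19 mm wide; open, the fingers measure 130 mm over their backs; the gripper's body (78 mm by 193 mm) begins 47 mm behind the grasp point.
Start: joints at [-55.514, 20.546, 0.682, 0, -70.136, -16.507], TCP at [0.208, -0.642, 0.227] pointing down, gripper open.
Joint ranges: [-176.03, 176.03], [-82.01, 121.73], [-58.28, 71.71], [-173.87, 95.51], [-174.79, -0.11], [-173.66, 173.66]. Speed limits (degrees/s): [136.94, 136.94, 172.46, 180, 180, 180].

## Interface

Orientations are given as [roll, pitch, yaw] about the fixed x, y, z axes, in that order (R = Rz(yaw) Ry(pitch) Rx(roll)).
In Python, from plant import * gives the robot as it stands.
- The arm moves only by the tool arm_command, never from a script. Its argument "commands" is one flat list of numbers, 5 for each row, row after row: the shift along the tool's x, y, z in mm, then the turn about the tool's x in degrees, then the opening in per cent of the stroke, from 0 (shut) to 100 (fully open). A call has 1 to 5 rows; each row shifts and turns the pose as measured when the row begins, along the tool's axes as they then stand; what a row does not reach is not made up. A row lasts 1/8 s, in which the tool goes at most 62.5 mm and 10.7 degrees, less where a joint would pass 70% of its speed; a pose out of reach is approached as far as the arm can. A call is refused whole if a number of a shift passes 62.5 or a number of a turn 10.7, either way. A call with a gripper value outside its range is refused whole. The fingers move at their own pace and stop on an object; the grip force is fixed at half the most. Time passes only in rows, so rows that do not move let the fingers close. It gives the time, the measured TCP pose, the force and the opening at its end, in the units of the state.
- get_obs(): the state, without advancing time (a new reading comes with each control period).
- snapshot(name): name is "side" or "top" or "wrist"; returns a dict with "frame" (420x560x3 uint8, blue, green, red), "fov_y" (degrees; the focal length in pixels is half the picture's height over the tangent of half this angle, whatever the lens; pixels are square), "cx", "cy" (the principal point, pixels), "world_to_cam" (4x4, takes a point from world to camera coordinates). Camera axes: x right, y up, looking along -z (the intrinsics and any distortion apply to the point x, -y, -z); pixel columns grow to the right and rows downward; lengths in m; the calibration is good to about 2 mm. A picture is of the moment at which its call begins. There is no depth.
- close_job(): hands the job in, once; it reports no verdict.
The state is a dict: "clock": time; "joint_pos": joint angles; "qvel": joint speeds; "tau": joint torques, N m; "tool_pos": TCP position; "orientation": TCP orientation; "force": force on the tool from outside, world axes, zero at the start; "moment": the same for the moment, N m; "opening": finger opening in m.
Only numpy, scipy, OpenCV 4.12 (cv2) and the standard library are available. Lean on these libraries where they do the work, as an engineer would, in place of code of your own. Each camera call takes 0.05 s, during which the arm holds its last target. There are 200 camera calls.

## Task

Push the white enamel tray along the bench, under the low aluminium sensor bridge, until the steel ring standing in it is directly beneath the blue sensor, with the orange spot on its lid under the middle of the crossbar and the tray square to the bridge. Push only on the tray: keep it flat on the bench, do not touch the ring or let it tip, and do not knock the bridge. Leave everything else where it is.

Things in the scene. Friction and masses are not known exactly. Their poses are not given: they have to be found in the camera images.
- tray: Loose shallow white enamel tray with a navy rim, 120 mm (its x) by 180 mm (its y) outside and 18 mm high, walls and floor 4 mm thick, straight sides, about 0.4 kg. Origin: centre of its underside; z up. It lies on the bench beside the bridge, to its right or left, its y axis within about 30 degrees of the bridge's y axis.
- ring: Loose closed steel specimen ring, 62 mm diameter, 40 mm high, about 0.3 kg, an orange spot of 24 mm diameter at the middle of its lid; stands on the tray's floor, up to 12 mm off the tray's centre in x and 10 mm in y. Origin: centre of its underside; z up. Its top is 44 mm above the bench.
- bridge: Fixed low bridge of aluminium bar with a blue sensor box (50 mm in x, 28 mm in y, 106 mm above the bench at its top) on the middle of its crossbar. The crossbar runs along the bridge's x, is 238 mm long, 32 mm wide in y, its underside 50 mm and its top 66 mm above the bench. Two posts, 24 mm in x by 32 mm in y, leave an opening 190 mm wide. Origin: on the bench under the middle of the crossbar; z up. Things pass through along its y, from either side.
- spot (a point): The point on the sensor's axis 44 mm above the bridge's origin, where the middle of the ring's lid belongs.
- spare_ring: Bystander: a like steel ring with a white spot, 62 mm diameter, 40 mm high, on the bench beyond the work. Origin: centre of underside.
- tin_a: Bystander: aluminium sample tin, 57 mm diameter, 32 mm high, beyond the work. Origin: centre of underside.
- tin_b: Bystander: aluminium sample tin, 57 mm diameter, 32 mm high, beyond the work, left of the other tin. Origin: centre of underside.
- beaker: Bystander: glass beaker, 70 mm diameter, 90 mm high. Origin: centre of underside.
- wash_bottle: Bystander: white plastic bottle with red cap, 64 mm diameter, 160 mm high. Origin: centre of underside.
- spatula: Bystander: spatula lying flat on the bench at the left.
- brush: Bystander: brush lying flat on the bench at the right.
There are look-alikes about, which are no part of the job. There is more than one size of the bridge; the one meant has the size given above. What is shaped like the ring but pink is not meant.

How it is judged (in metres and radians):
At the end, for the whole second after the job is handed in: The middle of the ring is within 12 mm, horizontally, of the sensor's axis, so the axis meets the orange spot; the tray's long sides are within 0.12 rad (7 degrees) of the bridge's y axis; the tray lies flat on the bench and the ring stands upright on its floor, both at rest (horizontal distance between ring and spot below 0.012 m and angle between the y axis of tray and the y axis of bridge, either way round below 0.12 rad and angle between ring's own z axis and vertical below 0.04 rad and angle between tray's own z axis and vertical below 0.03 rad and height (world z) of tray below 0.003 m and z of ring in the frame of tray below 0.007 m and linear speed of each of ring, tray below 0.01 m/s); the robot touches nothing.
It fails at once if the tray is lifted or tipped (more than 5 mm or 0.06 rad) (height (world z) of tray above 0.005 m or angle between tray's own z axis and vertical above 0.06 rad).
It fails at once if the ring is tipped (more than 0.1 rad) or lifted off the tray's floor (angle between ring's own z axis and vertical above 0.1 rad or height (world z) of ring above 0.01 m).
It fails at once if the robot touches the ring (contact force between any of the fingers, the arm and ring above 0.5 N).
It fails at once if the bridge is knocked (over 3 N) by the tray, the ring or the robot (contact force between any of tray, ring, the fingers, the arm and bridge above 3 N).
It fails at once if a bystander is moved by more than 20 mm (distance of any of spare_ring, tin_a, tin_b, beaker, wash_bottle, spatula, brush from where it was at the start of the episode above 0.02 m).
It also fails if it takes over 72 s, if anything falls off the work surface, if the arm or the gripper's body presses on something with over 40 N, if the wrist force passes 120 N, or if a joint passes its speed limit or range.

## Working session

There is one attempt and no reset: what is moved stays moved. The work goes in short steps, Python scripts to look and compute and a tool call to move; the robot and the scene stay as the last step left them, time stands still between calls to the robot, and variables do not carry over. Pictures are saved under pics/ and viewed, about 8 in all and at most 12, crops included, and the job is handed in when it is done.

Besides the shell and the picture viewer there is one more tool, called after "Request:" as name(argument=value, ...) on one line, values as JSON. arm_command: Moves the arm, as the interface text tells. Its arguments: {"type":"object","properties":{"commands":{"type":"array"}},"required":["commands"]}

```bash
mkdir -p pics; ls; python3 - <<'E'
from plant import *
import cv2, json
o=get_obs(); print(o)
for n in("top","side"):
    s=snapshot(n); cv2.imwrite(f"pics/{n}0.png",s["frame"]); print(n,{k:v for k,v in s.items() if k!="frame"})
E
```

```text
pics
{'clock': 0.0, 'joint_pos': array([-5.55118285e+01,  2.05909420e+01,  6.34138874e-01, -2.11639254e-02,
       -7.01348382e+01, -1.65078868e+01]), 'qvel': array([ 0.0006172 , -0.0384001 , -0.17924309, -0.07985574,  0.0474705 ,
       -0.10485594]), 'tau': array([ 1.29330406e-04, -5.82717454e+01,  2.93064559e+01,  6.99774563e+00,
        6.90743953e-03, -1.82547210e-04]), 'tool_pos': array([ 0.20820954, -0.64157679,  0.22562774]), 'orientation': array([  4.26057042,  89.90622323, 112.23364749]), 'force': array([-1.13017628, -0.0517645 ,  0.27338441]), 'moment': array([-0.01659438, -0.02113582, -0.03194148]), 'opening': 0.08733359927085066}
top {'fov_y': 49.24891795711974, 'cx': 286.7050681235158, 'cy': 212.85468758940655, 'world_to_cam': array([[ 0.01769538, -0.99944441,  0.02824445, -0.02313184],
       [ 0.99432285,  0.02055509,  0.104401  , -0.53094849],
       [-0.10492356,  0.02623669,  0.99413414, -1.31160472],
       [ 0.        ,  0.        ,  0.        ,  1.        ]])}
side {'fov_y': 54.67052380424298, 'cx': 280.23571709019353, 'cy': 209.80777538516455, 'world_to_cam': array([[-0.95259919, -0.30377574,  0.01658571,  0.49135406],
       [ 0.23842222, -0.71157415,  0.66092138, -0.17477805],
       [-0.18896991,  0.63354757,  0.75027185, -1.30396971],
       [ 0.        ,  0.        ,  0.        ,  1.        ]])}
```

View pics/top0.png

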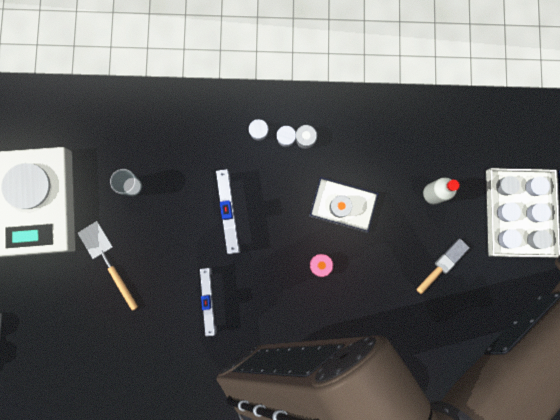

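View pics/side0.png

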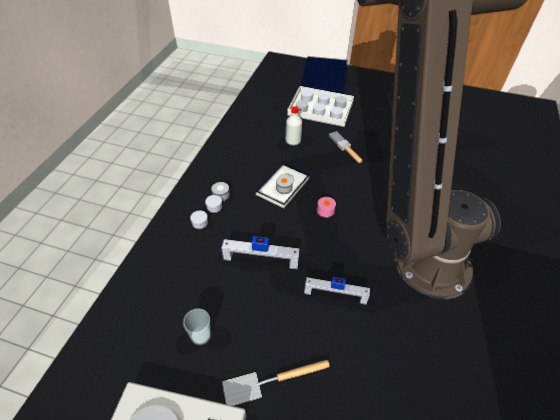

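In the top view, two bridges fit: the large one at (228,211), about 83 px or 238 mm, and the small one at (207,302), about 67 px. The large one matches the given size. Two rings stand near the work: the steel one with an orange spot at (342,206) in the tray, which is the one meant, and a pink one at (321,265). The tray is at (344,205), to the right of the bridge, so I push towards +y.

```bash
cat > h.py <<'E'
from plant import *
import cv2, numpy as np
def cast(s,uv,z):
    uv=np.atleast_2d(uv).astype(float); f=210/np.tan(np.radians(s["fov_y"]/2)); M=s["world_to_cam"]
    R,t=M[:3,:3],M[:3,3]; c=-R.T@t
    d=np.c_[(uv[:,0]-s["cx"])/f,-(uv[:,1]-s["cy"])/f,-np.ones(len(uv))]@R
    return c+d*((z-c[2])/d[:,2])[:,None]
def proj(s,P):
    f=210/np.tan(np.radians(s["fov_y"]/2)); M=s["world_to_cam"]
    p=np.atleast_2d(P)@M[:3,:3].T+M[:3,3]; return np.c_[s["cx"]+f*p[:,0]/-p[:,2], s["cy"]-f*p[:,1]/-p[:,2]]
def blobs(mask,mn=15):
    cs,_=cv2.findContours(mask.astype(np.uint8)*255,cv2.RETR_EXTERNAL,cv2.CHAIN_APPROX_NONE)
    out=[]
    for c in cs:
        m=np.zeros(mask.shape,np.uint8); cv2.drawContours(m,[c],-1,1,-1); n=m.sum()
        if n>=mn: ys,xs=np.nonzero(m); out.append((n,xs.mean(),ys.mean(),c))
    return sorted(out,key=lambda b:-b[0])
def hsv(s): return cv2.cvtColor(s["frame"],cv2.COLOR_BGR2HSV)
E
python3 - <<'E'
from h import *
np.set_printoptions(precision=4,suppress=True)
for n in("top","side"):
    s=snapshot(n); H=hsv(s); h,sa,v=H[...,0],H[...,1],H[...,2]
    print(n)
    for b in blobs((h>=5)&(h<=16)&(sa>150)&(v>150)): print("orange",b[:3],cast(s,b[1:3],.044)[0])
    for b in blobs((h>=110)&(h<=128)&(sa>150)&(v>60)): print("blue",b[:3],cast(s,b[1:3],.106)[0])
    if n=="top":
        g=(v>90)&(sa<60)
        for b in blobs(g,200):
            if not(190<b[1]<400 and 150<b[2]<340): continue
            for z in(.018,.066):
                w=cast(s,b[3][:,0],z)[:,:2]; r=cv2.minAreaRect((w*1000).astype(np.float32)); print(b[:3],z,r)
        c=s["frame"][150:350,180:400]; cv2.imwrite("pics/crop.png",cv2.resize(c,None,fx=3,fy=3,interpolation=cv2.INTER_CUBIC)[:600,:800])
E
```

```text
top
orange (np.uint64(43), np.float64(321.4186046511628), np.float64(265.0232558139535)) [ 0.3816 -0.1145  0.044 ]
orange (np.uint64(38), np.float64(341.1578947368421), np.float64(205.5)) [ 0.5544 -0.1703  0.044 ]
blue (np.uint64(183), np.float64(225.3879781420765), np.float64(209.78142076502732)) [0.5281 0.1576 0.106 ]
blue (np.uint64(116), np.float64(205.07758620689654), np.float64(302.1034482758621)) [0.2777 0.204  0.106 ]
(np.uint64(2278), np.float64(343.47058823529414), np.float64(204.26470588235293)) 0.018 ((561.021484375, -179.41183471679688), (178.83407592773438, 118.11637878417969), 75.23844909667969)
(np.uint64(2278), np.float64(343.47058823529414), np.float64(204.26470588235293)) 0.066 ((554.9303588867188, -172.20037841796875), (172.43759155273438, 113.89167785644531), 75.2384262084961)
(np.uint64(865), np.float64(227.27398843930635), np.float64(211.25202312138728)) 0.018 ((534.9607543945312, 162.3260498046875), (249.35092163085938, 38.33669662475586), 9.387189865112305)
(np.uint64(865), np.float64(227.27398843930635), np.float64(211.25202312138728)) 0.066 ((529.8018188476
[... 1308 characters left out ...]
.float64(22.678571428571427)) [-0.1375 -1.7914  0.044 ]
orange (np.uint64(47), np.float64(393.63829787234044), np.float64(54.787234042553195)) [ 0.293  -1.2387  0.044 ]
orange (np.uint64(23), np.float64(326.5217391304348), np.float64(202.7391304347826)) [ 0.3829 -0.111   0.044 ]
orange (np.uint64(18), np.float64(284.0), np.float64(180.33333333333334)) [ 0.5562 -0.1696  0.044 ]
blue (np.uint64(237), np.float64(259.67510548523205), np.float64(243.0168776371308)) [0.5282 0.1696 0.106 ]
blue (np.uint64(156), np.float64(337.96794871794873), np.float64(282.62820512820514)) [0.2756 0.23   0.106 ]h.py:17: RuntimeWarning: overflow encountered in scalar negative
  return sorted(out,key=lambda b:-b[0])
```

View pics/crop.png

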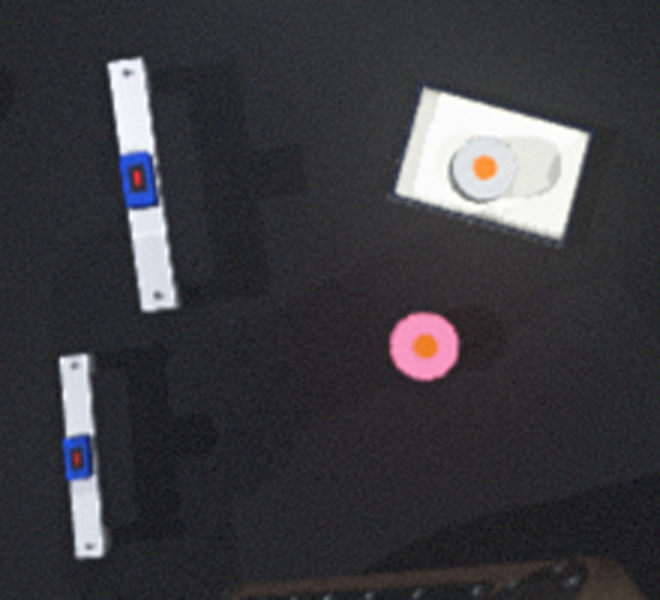

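The crop confirms it. The large bridge with its blue sensor is at crop (138,180), and the tray with the orange-spotted steel ring is at crop (485,168). The pink ring and the small bridge are decoys. I'll put two fingertips on the tray's right short end and push it in an arc of about 0.36 m radius, then straight.

```bash
cat >> h.py <<'E'
from scipy.spatial.transform import Rotation as Ro
def tool():
    o=get_obs(); return np.array(o["tool_pos"]),Ro.from_euler("xyz",o["orientation"],degrees=True).as_matrix(),o
def plan(target,fwd_deg):
    """shift in tool axes (mm), turn about tool x (deg) so tool y (either sign kept) points along fwd"""
    p,R,o=tool(); sh=R.T@(np.array(target)-p)*1000
    best=None
    for sgn in(1,-1):
        a=np.degrees(np.arctan2(sgn*R[1,1],sgn*R[0,1])); t=(fwd_deg-a+180)%360-180   # CCW from above
        if best is None or abs(t)<abs(best[0]): best=(t,sgn)
    print("clock %.2f"%o["clock"],"tcp",p.round(4),"F",np.round(o["force"],1),"shift xyz",sh.round(1),"turn tool-x %.1f"%-best[0],"fwd=tool y*%d"%best[1],"open %.3f"%o["opening"],"tilt",R[:,0].round(3))
E
sed -i 's/key=lambda b:-b\[0\]/key=lambda b:-float(b[0])/' h.py
python3 - <<'E'
from h import *
np.set_printoptions(precision=4,suppress=True)
for n in("top","side"):
    s=snapshot(n); H=hsv(s); h,sa,v=H[...,0],H[...,1],H[...,2]
    m=np.zeros(h.shape,bool)
    if n=="top": m[195:225,215:238]=1
    else: m[225:260,240:275]=1
    for b in blobs(m&((h<8)|(h>170))&(sa>120)&(v>90),2): print(n,"red",b[:3],cast(s,b[1:3],.106))
    if n=="top":
        b=[b for b in blobs((v>90)&(sa<60),200) if abs(b[1]-227)<5 and abs(b[2]-211)<6][0]
        M=np.zeros(h.shape,np.uint8); cv2.drawContours(M,[b[3]],-1,1,-1)
        r=np.array([(np.nonzero(M[y])[0].mean(),y) for y in range(172,251) if not 197<y<223])
        w=cast(s,r,.066); l=cv2.fitLine(w[:,:2].astype(np.float32),cv2.DIST_HUBER,0,.001,.001).ravel(); print("bridge x axis",l,np.degrees(np.arctan(l[1]/l[0])))
plan([.531,-.290,.226],75.2)
E
```

```text
top red (np.uint64(13), np.float64(225.15384615384616), np.float64(208.76923076923077)) [[0.5309 0.1583 0.106 ]]
bridge x axis [0.9862 0.1653 0.5282 0.157 ] 9.516449
side red (np.uint64(8), np.float64(260.0), np.float64(239.375)) [[0.5319 0.1564 0.106 ]]
clock 0.30 tcp [ 0.2083 -0.6419  0.2262] F [-0.6 -0.2  0. ] shift xyz [   0.3 -415.6  235.1] turn tool-x -57.2 fwd=tool y*-1 open 0.088 tilt [-0.     0.001 -1.   ]
```

Request:
arm_command(commands=[0, -50, 28, 0, 68, 0, -50, 28, 0, 68, 0, -50, 28, 0, 68, 0, -50, 28, 0, 68, 0, -50, 28, 0, 68])

```text
clock: 0.92
tool_pos: [0.4055, -0.4288, 0.2251]
orientation: [31.2, 89.9, 138.7]
force: [1.9, 1.0, 0.3]
opening: 0.0594
```

Request:
arm_command(commands=[0, 0, 0, -10, 68, 0, 0, 0, -10, 68, 0, 0, 0, -10, 68, 0, 0, 0, -10, 68, 0, 0, 0, -10, 68])

```text
clock: 1.55
tool_pos: [0.4094, -0.4244, 0.2255]
orientation: [-83.6, 89.9, 75.9]
force: [-0.4, 0.0, -0.1]
opening: 0.0596
```

```bash
python3 -c "
from h import *
plan([.531,-.290,.226],75.2)"
```

```text
clock 1.55 tcp [ 0.4094 -0.4244  0.2255] F [-0.4  0.  -0.1] shift xyz [  -0.3 -168.6  -66.8] turn tool-x -5.7 fwd=tool y*-1 open 0.060 tilt [ 0.     0.001 -1.   ]
```

Request:
arm_command(commands=[0, -42, -16, -2.9, 68, 0, -42, -16, -2.8, 68, 0, -42, -14, 0, 68, 0, -42, -14, 0, 68, 0, 0, 0, 0, 68])

```text
clock: 2.17
tool_pos: [0.5178, -0.2775, 0.2257]
orientation: [-115.9, 89.9, 49.5]
force: [-0.1, -0.8, 0.4]
opening: 0.0597
```

```bash
python3 - <<'E'
from h import *
plan([.531,-.290,.008],75.2)
s=snapshot("wrist"); cv2.imwrite("pics/w1.png",s["frame"])
E
```

```text
clock 2.17 tcp [ 0.5178 -0.2775  0.2257] F [-0.1 -0.8  0.4] shift xyz [217.7   9.  -15.8] turn tool-x 0.2 fwd=tool y*-1 open 0.060 tilt [ 0.001  0.001 -1.   ]
```

View pics/w1.png

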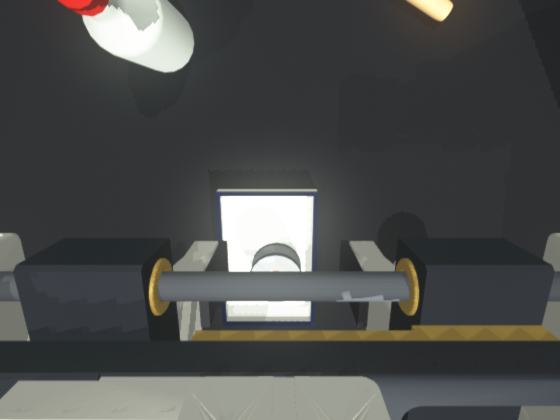

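The wrist view shows the tray's near end at row 190, from (217,190) to (317,190). It is parallel to the jaw axis and nearly centred between the fingers at about 185 and 375. I'll cast those corners.

```bash
python3 - <<'E'
from h import *
s=snapshot("wrist")
w=cast(s,[[217,190],[317,190],[222,323],[312,323]],.018)[:,:2]; print(w.round(4)); d=w[1]-w[0]; m=(w[0]+w[1])/2
print("width",np.hypot(*d),"fwd angle",np.degrees(np.arctan2(d[1],d[0]))%180+90 -180*(np.degrees(np.arctan2(d[1],d[0]))%180>90),"mid",m)
f=np.array([.255,.967]); t=m-f*.027
plan([t[0],t[1],.008],75.2)
E
```

```text
[[ 0.5947 -0.2869]
 [ 0.4816 -0.2574]
 [ 0.6435 -0.1136]
 [ 0.5285 -0.0837]]
width 0.11689007402207499 fwd angle 75.39464551431558 mid [ 0.53818726 -0.2721698 ]
clock 2.27 tcp [ 0.5166 -0.2792  0.2257] F [-0.9  0.  -0.4] shift xyz [217.7  14.8 -19.1] turn tool-x 0.1 fwd=tool y*-1 open 0.060 tilt [ 0.     0.001 -1.   ]
```

Request:
arm_command(commands=[0, 16, -19, 0, 68, 50, 0, 0, 0, 68, 55, 0, 0, 0, 68, 55, 0, 0, 0, 68, 30, 0, 0, 0, 68])

```text
clock: 2.9
tool_pos: [0.5315, -0.3063, 0.0351]
orientation: [178.6, 89.5, -16.4]
force: [-0.0, -0.0, -0.3]
opening: 0.0597
```

```bash
python3 -c "
from h import *
plan([.5382-.255*.0105,-.272-.967*.0105,.008],75.2)"
```

```text
clock 2.90 tcp [ 0.5315 -0.3063  0.0351] F [-0.  -0.  -0.3] shift xyz [ 27.  -24.4   2.6] turn tool-x -0.2 fwd=tool y*-1 open 0.060 tilt [ 0.009 -0.003 -1.   ]
```

Request:
arm_command(commands=[15, 0, 0, 0, 68, 11, 0, 1, 0, 68, 0, -8, 1, 0, 68, 0, -6, 0, 0, 68, 0, -4, 0, 0, 68])

```text
clock: 3.52
tool_pos: [0.5342, -0.2897, 0.0091]
orientation: [176.7, 89.4, -18.5]
force: [1.2, -0.1, 0.2]
opening: 0.0597
```

Request:
arm_command(commands=[0, -4, 0, 0, 68, 0, -4, 0, 0, 68, 0, -4, 0, 0, 68])

```text
clock: 3.9
tool_pos: [0.5382, -0.2773, 0.0106]
orientation: [176.2, 89.3, -18.9]
force: [-0.4, -3.3, -1.1]
opening: 0.0597
```

```bash
python3 - <<'E'
from h import *
plan([.5382-.255*.0105,-.272-.967*.0105,.008],75.2)
s=snapshot("top"); H=hsv(s); h,sa,v=H[...,0],H[...,1],H[...,2]
for b in blobs((h>=5)&(h<=16)&(sa>150)&(v>150)): print("orange",b[:3],cast(s,b[1:3],.044)[0])
E
```

```text
clock 3.90 tcp [ 0.5382 -0.2773  0.0106] F [-0.4 -3.3 -1.1] shift xyz [2.6 5.4 1.4] turn tool-x -0.3 fwd=tool y*-1 open 0.060 tilt [ 0.011 -0.004 -1.   ]
```

Request:
arm_command(commands=[0.8, -6, -1.6, -0.9, 68, 0.8, -8, -2.1, -1.2, 68, 0.8, -10, -2.7, -1.6, 68, 0.6, -10, -2.7, -1.6, 68, 0.6, -10, -2.7, -1.6, 68])

```text
clock: 4.58
tool_pos: [0.5616, -0.2396, 0.0099]
orientation: [158.2, 89.0, -29.7]
force: [-0.7, -6.1, 2.8]
opening: 0.0594
```

```bash
cat >> h.py <<'E'
B=np.array([.531,.157]); YB=9.5
def tb(w,yaw=None):
    c,s_=np.cos(np.radians(YB)),np.sin(np.radians(YB)); d=np.asarray(w)[:2]-B; return np.array([c*d[0]+s_*d[1],-s_*d[0]+c*d[1]])*1000
def where(cam="side"):
    p,R,o=tool(); f=-R[:2,1]/np.hypot(*R[:2,1]); a=np.degrees(np.arctan2(f[1],f[0]))-90-YB
    print("clock",round(o["clock"],2),"z",p[2].round(4),"F",np.round(o["force"],1),"tray(bridge mm) by tool",tb(p[:2]+.0995*f).round(1),"ang %.1f"%a)
    s=snapshot(cam); H=hsv(s); h,sa,v=H[...,0],H[...,1],H[...,2]
    for b in blobs((h>=5)&(h<=16)&(sa>150)&(v>130),5):
        w=cast(s,b[1:3],.044)[0]
        if .43<w[0]<.7 and -.25<w[1]<.3:
            d=tb(w)-tb(p[:2]+.0995*f); t=np.radians(a); print(" ring(bridge mm)",tb(w).round(1),"px",np.round(b[1:3],1),b[0],"offset in tray",(np.cos(t)*d[0]+np.sin(t)*d[1]).round(1),(-np.sin(t)*d[0]+np.cos(t)*d[1]).round(1))
    return s
E
python3 -c "
from h import *
where()"
```

```text
clock 4.58 z 0.0099 F [-0.7 -6.1  2.8] tray(bridge mm) by tool [  -5.4 -301.3] ang -17.4
 ring(bridge mm) [ -11.6 -287.2] px [277.7 187.4] 20 offset in tray -10.1 11.6
```

Request:
arm_command(commands=[0.4, -10, -2.9, -1.7, 68, 0.4, -10, -2.9, -1.7, 68, 0.4, -10, -2.9, -1.7, 68, 0.4, -10, -2.9, -1.7, 68, 0.4, -10, -2.9, -1.7, 68])

```text
clock: 5.25
tool_pos: [0.5829, -0.191, 0.0096]
orientation: [148.7, 88.7, -30.3]
force: [0.1, -5.7, 3.1]
opening: 0.0595
```

```bash
python3 -c "
from h import *
s=where()
cv2.imwrite('pics/s1.png',cv2.resize(s['frame'][130:290,190:350],None,fx=3.7,fy=3.7,interpolation=2))"
```

```text
clock 5.25 z 0.0096 F [ 0.1 -5.7  3.1] tray(bridge mm) by tool [   8.5 -253.4] ang -8.5
 ring(bridge mm) [   0.3 -242.1] px [272.5 196. ] 22 offset in tray -9.8 10.0
```

View pics/s1.png

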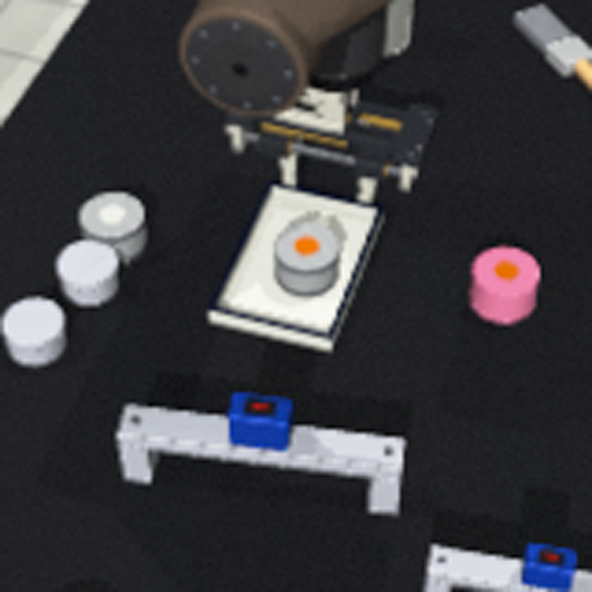

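Side crop: the tray sits flush on both fingers and is nearly square. The ring's spot is at crop (306,246), and the sensor box is ahead at (262,410). I'll finish the turn and then go straight.

Request:
arm_command(commands=[0.4, -8, -3.5, -2.1, 68, 0.4, -8, -3.5, -2.1, 68, 0.4, -8, -3.5, -2.1, 68, 0.4, -8, -2.5, -1.4, 68, 0.3, -10, 0, 0, 68])

```text
clock: 5.92
tool_pos: [0.5952, -0.1478, 0.009]
orientation: [142.7, 88.5, -28.2]
force: [1.2, -5.5, 4.4]
opening: 0.0597
```

```bash
python3 -c "
from h import *
s=where()"
```

```text
clock 5.92 z 0.009 F [ 1.2 -5.5  4.4] tray(bridge mm) by tool [  13.6 -211.7] ang -0.4
 ring(bridge mm) [   4.4 -201.2] px [269.5 204.4] 22 offset in tray -9.4 10.4
```

Request:
arm_command(commands=[0, -12, -1, -0.9, 68, 0, -12, -1, -0.9, 68, 0.2, -12, 0, 0, 68, 0.2, -12, 0, 0, 68, 0.2, -12, 0, 0, 68])

```text
clock: 6.6
tool_pos: [0.5873, -0.0866, 0.0084]
orientation: [141.9, 88.3, -27.0]
force: [1.4, -5.0, 4.6]
opening: 0.0597
```

```bash
python3 -c "
from h import *
s=where()"
```

```text
clock 6.6 z 0.0084 F [ 1.4 -5.   4.6] tray(bridge mm) by tool [  12.5 -150.1] ang 1.6
 ring(bridge mm) [   3.1 -141.1] px [267.  217.5] 24 offset in tray -9.1 9.2
```

Request:
arm_command(commands=[0, -12, 0, 0, 68, 0, -12, 0, 0, 68, 0, -12, 0, 0, 68, 0, -12, 0, 0, 68, 0, -12, 0, 0, 68])

```text
clock: 7.28
tool_pos: [0.5754, -0.0261, 0.008]
orientation: [140.6, 88.3, -28.2]
force: [1.6, -6.1, 5.4]
opening: 0.0595
```

```bash
python3 -c "
from h import *
s=where();cv2.imwrite('pics/s2.png',cv2.resize(s['frame'][150:300,190:350],None,fx=3.7,fy=3.7,interpolation=2))"
```

```text
clock 7.28 z 0.008 F [ 1.6 -6.1  5.4] tray(bridge mm) by tool [ 10.6 -88.5] ang 1.7
 ring(bridge mm) [  1.4 -80.8] px [264.5 231.5] 28 offset in tray -9.0 7.9
```

View pics/s2.png

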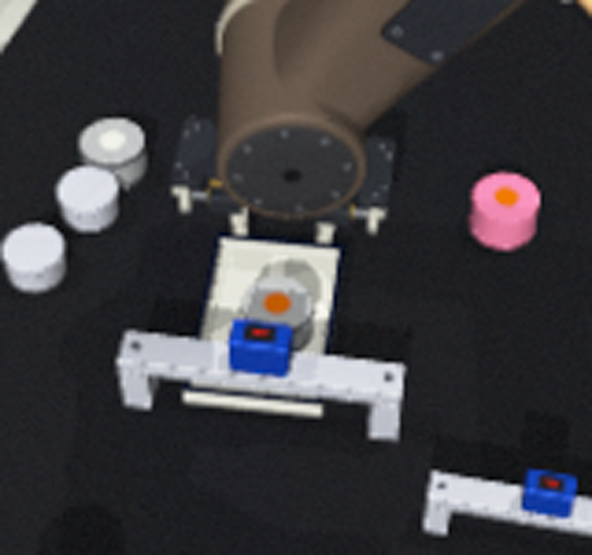

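Side crop: the tray's front edge has passed under the bar at crop row 405, clear of both posts. The spot is at (277,303). About 80 mm remain.

Request:
arm_command(commands=[0, -12, 0, 0, 68, 0, -12, 0, 0, 68, 0, -12, 0, 0, 68, 0, -8, 0, 0, 68, 0, -5, 0, 0, 68])

```text
clock: 7.95
tool_pos: [0.5647, 0.0229, 0.0071]
orientation: [136.8, 88.3, -31.9]
force: [1.1, -6.6, 4.7]
opening: 0.0595
```

```bash
python3 -c "
from h import *
s=where(); s=where('top');cv2.imwrite('pics/t2.png',cv2.resize(s['frame'][130:290,160:320],None,fx=3.7,fy=3.7,interpolation=2))"
```

```text
clock 7.95 z 0.0071 F [ 1.1 -6.6  4.7] tray(bridge mm) by tool [  8.  -38.4] ang 1.8
clock 8.0 z 0.007 F [ 0.3 -1.3  2. ] tray(bridge mm) by tool [  8.  -37.9] ang 1.8
```

View pics/t2.png

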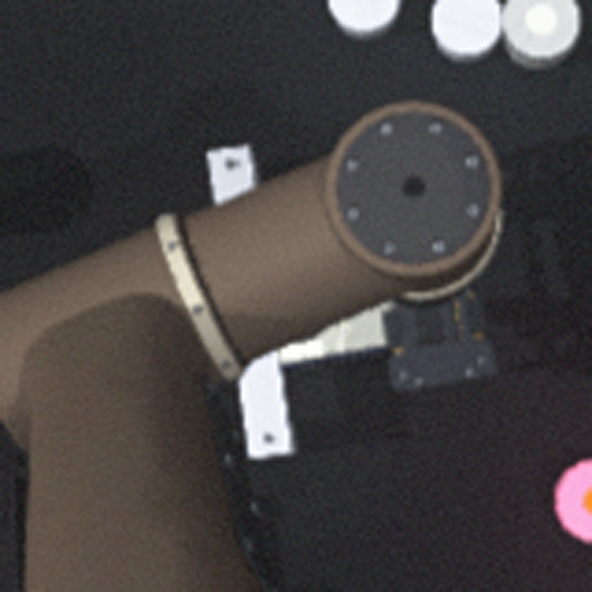

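Request:
arm_command(commands=[-0.3, -7, 0, 0, 68, -0.3, -7, 0, 0, 68, -0.3, -6, 0, 0, 68, -0.2, -4, 0, 0, 68, 0, -3, 0, 0, 68])

```text
clock: 8.68
tool_pos: [0.5579, 0.0499, 0.0067]
orientation: [133.6, 88.5, -35.2]
force: [0.8, -5.1, 2.5]
opening: 0.0593
```

```bash
python3 -c "
from h import *
s=where();cv2.imwrite('pics/s3.png',cv2.resize(s['frame'][170:300,190:350],None,fx=4.5,fy=4.5,interpolation=2))"
```

```text
clock 8.68 z 0.0067 F [ 0.8 -5.1  2.5] tray(bridge mm) by tool [  5.9 -10.7] ang 1.7
```

View pics/s3.png

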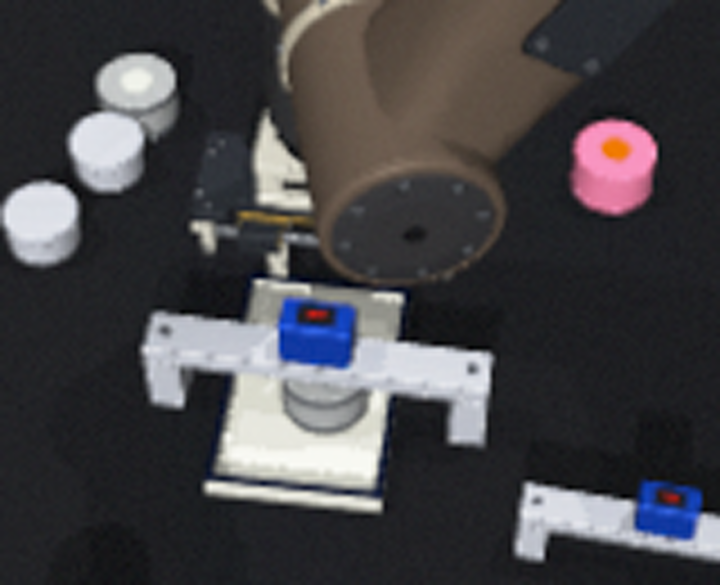

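Side crop: the ring stands under the bar, its body spanning crop columns 284–368 and its foot reaching row 430. I'll back the fingers off, clear the arm and check from the top.

Request:
arm_command(commands=[0, 8, 0, 0, 68, 0, 20, 0, 0, 68, 0, 30, 0, 0, 68, -50, 0, 0, 0, 68, -60, 0, 0, 0, 68])

```text
clock: 9.35
tool_pos: [0.5637, -0.0074, 0.114]
orientation: [113.0, 88.9, -55.8]
force: [2.6, -0.1, -0.5]
opening: 0.0599
```

Request:
arm_command(commands=[-60, 30, 0, 0, 68, 0, 60, 0, 0, 68, 0, 60, 0, 0, 68, 0, 60, 0, 0, 68, 0, 40, 0, 0, 68])

```text
clock: 9.98
tool_pos: [0.6164, -0.2536, 0.1824]
orientation: [142.8, 88.5, -25.6]
force: [-0.6, -0.0, -0.3]
opening: 0.0602
```

```bash
python3 - <<'E'
from h import *
plan([.5,-.25,.2],99.5)
s=snapshot("side"); t=np.linspace(0,2*np.pi,720)
def bp(x,y,z):
    c,q=np.cos(np.radians(YB)),np.sin(np.radians(YB)); return np.c_[B[0]+(c*x-q*y)/1e3,B[1]+(q*x+c*y)/1e3,np.full(len(x),z)]
for x,y in((0,0),(0,10),(5,0)):
    p=proj(s,np.vstack([bp(x+31*np.cos(t),y+31*np.sin(t),z) for z in(.004,.044)])); print((x,y),"pred foot row %.1f, cols %.1f-%.1f"%(p[:720,1].max(),p[:,0].min(),p[:,0].max()))
print("seen foot row 265.6 cols 253.1-271.8")
s=snapshot("top")
p=proj(s,np.vstack([bp(31*np.cos(t),31*np.sin(t),.044)])); print("top pred cols",p[:,0].min(),p[:,0].max(),"rows",p[:,1].min(),p[:,1].max())
cv2.imwrite('pics/t3.png',cv2.resize(s['frame'][150:270,160:320],None,fx=5,fy=5,interpolation=2))
E
```

```text
clock 9.97 tcp [ 0.6164 -0.2536  0.1824] F [-0.6 -0.  -0.3] shift xyz [-20.4 -26.6 112.8] turn tool-x 2.1 fwd=tool y*-1 open 0.060 tilt [ 0.024 -0.012 -1.   ]
(0, 0) pred foot row 267.0, cols 250.7-270.5
(0, 10) pred foot row 269.7, cols 250.1-270.0
(5, 0) pred foot row 266.8, cols 249.1-269.0
seen foot row 265.6 cols 253.1-271.8
top pred cols 217.07414003244182 238.67366600295892 rows 200.49282606062545 221.8955475858354
```

View pics/t3.png

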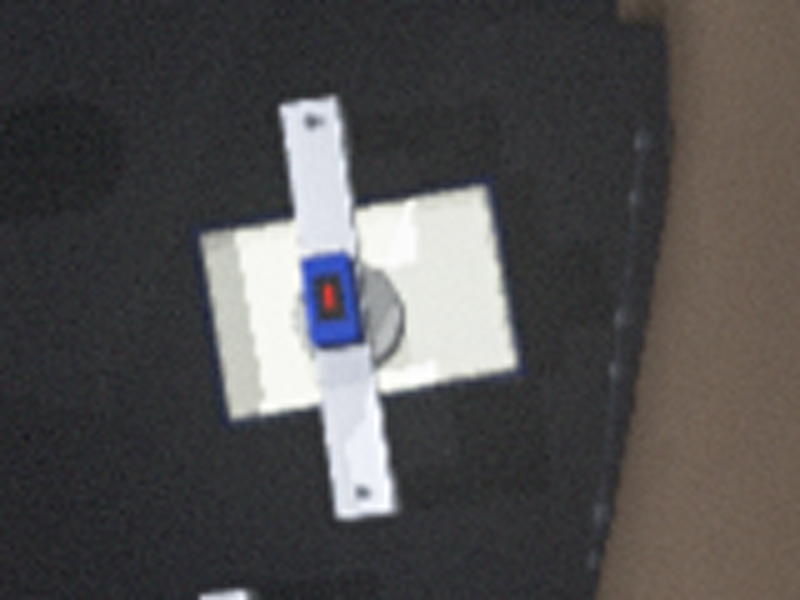

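Top crop: the tray is square within about 1°, with its edge slope at 8.4° against 7.5° for the bar. The ring, centred at about crop (347,312), is under the sensor. Both views put it 3–6 mm short of the axis, well inside 12 mm. The arm is clear, so I'm handing in.

```bash
python3 -c "
from h import *
o=get_obs(); print(o['clock'],o['force'].round(1),abs(o['qvel']).max()); print(close_job())"
```

```text
10.075 [-0.5  0.5 -0.1] 3.2152720953836615
the job is handed in; nothing more can be done
None
```

I pushed the tray's right short end with both fingertips, in an arc and then straight, until the ring stood under the sensor of the large bridge. I then backed the arm off and handed the job in at about 10 s. No verdict is reported.

- **Ring position:** my last estimates put it 3–4 mm off the sensor's axis from the top view and about 7 mm from the side view, against a limit of 12 mm. By both, it stands slightly short of the axis and toward −x. I left that small error rather than nudge again.
- **Tray angle:** about 1–2° off the bridge's y axis, against a limit of 7°.
- **Contact and bystanders:** pushing forces stayed at about 7 N or less on each axis, and the ring and bystanders looked undisturbed in the pictures. The last force reading was about zero, so the robot was touching nothing.
- **Checks that disagreed:** the ring's place along the tray varied, 7 mm forward of centre from the first top view and 8–12 mm from the side view. I put this down to calibration.
- **Checks not clean:** the arm was still settling slightly at hand-in, with a joint speed reading of about 3°/s (unit assumed). During the push the tool also tilted by about 1.5°.

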